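Pin the lifting fork to the mould lid and hold the lid level

ROBOT

A 7-joint arm with a two-finger parallel gripper is mounted at the origin on the work surface. World frame = base frame: x ahead of the robot, y to its left, z up, the work surface at z = 0. Lengths are in m, angles in rad, forces in N, time in s.
With the tool pointing down it reaches from about 0.425 to 0.875 m from the base axis. Payload 4.7 kg.
Tool frame: the origin (TCP) lies between the finger pads; the fingertips stand 11 mm ahead of it and the grasp point (between the pads) lies 8 mm behind it; z points along the fingers, y is the line along which they close (so a half turn about z gives the same grasp; the last joint's range is limited). The gripper opens to 87 mm and grips with 3 to 60 N. Pads are 19 mm wide; open, the fingers measure 117 mm over their backs; the gripper's body (75 mm by 190 mm) begins 51 mm behind the grasp point.
Start: joints at [-1.329, 0.321, -0.07, 1.45, 0.023, 1.371, -0.057], TCP at [0.147, 0.633, 0.234] pointing down, gripper open.
Joint ranges: [-2.86, 2.86], [-0.3, 2.09], [-1.38, 1.24], [0.06, 2.45], [-1.56, 4.7], [0.09, 2.05], [-2.69, 2.69]. Speed limits (rad/s): [2.57, 2.57, 3.14, 3.14, 3.14, 3.14, 3.14].

INTERFACE

Orientations are given as a rotation vector (axis times angle).
In Python, from bench import ctrl gives the robot as it stands. The module is installed in compiled form; this text tells all that it offers.
- The arm moves only by the shell command python3 -m inch 'ROWS' [FORCE]. ROWS is JSON, a list of rows, each an object with "slide": the shift along the tool's x, y, z scaled (see below), a list of three; "angular": the turn, a rotation vector about the tool's x, y, z scaled (see below), a list of three; "claw": the opening, from -1 (shut) to 1 (fully open). In form: [{"slide": [tx, ty, tz], "angular": [rx, ry, rz], "claw": claw}, ...]. A call has 1 to 10 rows; each row is the pose to reach, as a shift and turn from the pose commanded when the call began, along the tool's axes at that moment; what a row does not reach only later rows make up. The controller multiplies each number of a shift by 0.25 m and each number of a turn by 30 degrees. A row lasts 1/10 s, in which the tool goes at most 50 mm and 8.59 degrees, less where a joint would pass 70% of its speed; a pose out of reach is approached as far as the arm can. A call with a number of a shift or a turn outside -1 to 1 is refused whole. A call with a gripper value outside its range is refused whole. The fingers move at their own pace and stop on an object; FORCE is the grip in N (left out, the last holds). Time passes only in rows, so rows that repeat a pose let the fingers close. It gives the time, the measured TCP pose, the force, the opening and the grip force at its end, in the units of the state.
- ctrl.get_state(): the state, without advancing time (a new reading comes with each control period).
- ctrl.get_image(name): name is "side" or "top"; returns a dict with "color" (420x560x3 uint8, red, green, blue), "depth" (420x560 float32, m along the optical axis (not along the pixel's ray), 0 where there is no reading), "camera_matrix" (3x3 intrinsics, pixels), "dist_coeffs" ([k1, k2, p1, p2, k3] as OpenCV has them; the pictures are not rectified), "extrinsics" (4x4, takes a point from camera to world coordinates). Camera axes: x right, y up, looking along -z (the intrinsics and any distortion apply to the point x, -y, -z); pixel columns grow to the right and rows downward; lengths in m; the calibration is good to about 2 mm. A picture is of the moment at which its call begins.
- ctrl.close_job(): hands the job in; it is judged then, once.
Trained networks look in the newest picture that a camera, given by its name, has taken for a name from the list of things; names that differ only in an ending like _2 or _b are one class to them, and where a whole thing is asked for, a point or a joint stands for the part that bears it (a point fixed in the world has none). Each returns a list of dicts, best first, with "confidence" (0 to 1); they miss things now and then, are a little off and sometimes report something else, mostly with a low value. They report only what shows in the picture. A call takes as long as a camera call. They do not tell look-alikes from the thing itself.
- ctrl.find_in(query, camera): "bbox" ([centre column, centre row, width, height] in pixels, round what is visible of it).
- ctrl.outline_of(query, camera): "mask" (420x560 bool, what is visible of it) and "bbox" ([centre column, centre row, width, height] in pixels, round what is visible of it).
The state is a dict: "time": time; "joint_positions": joint angles; "qd": joint speeds; "joint_torque": joint torques, N m; "position": TCP position; "tool_rot": TCP orientation; "ft_force": force on the tool from outside, world axes, zero at the start; "torque": the same for the moment, N m; "grip_width": opening from 0.0 (shut) to 1.0 (fully open); "grip_force": force on a finger pad.
Only numpy, scipy, OpenCV 4.12 (cv2) and the standard library are available. Lean on these libraries where they do the work, as an engineer would, in place of code of your own. Each camera call takes 0.05 s, during which the arm holds its last target. There are 200 camera calls.

TASK

Open the casting mould on the bench: push the headed pin of the lifting fork fully home, so that it passes through the lug of the mould lid while the lid still lies on its lower half; then take the fork by its wooden grip and lift the lid straight up, keeping it level, until it hangs about ten centimetres above where it lay. Finish while still holding it there by the fork, steady, level and over the lower half, touching the lid with nothing but the fork, and leave the tin, the screwdriver and the sanding block alone.

Things in the scene. Friction and masses are not known exactly. Their poses are not given: they have to be found in the camera images.
- mould_base: Lower mould half, fixed to the bench: aluminium block 126 x 166 mm (its x, y), 30 mm high, with an open cavity holding a grey scroll casting. Low corner stops, 6 mm high, stand round the lid with 2 mm of play. Origin: centre of its underside, on the bench; z up.
- lid: Upper mould half, loose: aluminium plate 110 x 150 x 20 mm (x, y, z), 0.45 to 0.69 kg, lying on the lower half, axes parallel to it. Origin: centre of its underside (30 mm above the bench at the start). From the middle of its top rises a lug 34 x 16 mm (x, y), 36 mm high, with a 13.5 mm hole along y, 22 mm above the plate's top. It hangs from the fork only with the pin through.
- fork: Lifting fork, loose, 0.22 kg, dark steel, standing astride the lug on the lid's top, holes in line, axes parallel to the lid's. 34 mm (x) by 40 mm (y): cheeks from 10 to 20 mm either side of the middle in y, bridge up to 46 mm, then a wooden grip 46 to 76 mm. Origin: middle of its underside (50 mm above the bench at the start). The pin lies along y, 22 mm above the origin, head on the +y side.
- fork_grip (a point): Middle of the fork's wooden grip (14 mm thick along x, 40 mm long along y), 64 mm above the fork's origin and 12 mm below the grip's top. Turns with the fork.
- pin_head (a point): Centre of the outer face of the pin's round head: 20 mm across, 8 mm thick; steel shank 12 mm across, 46 mm long, bevelled tip. In the fork's frame it lies at y = +67 mm minus the joint value, z = 22 mm, and at y = 28 mm when home (head against the cheek, tip 6 mm out on the far side). Its axes are the fork's: push along -y.
- pin (a joint): How far the pin is pushed in, m: 0 drawn out, 0.039 fully home; starts between 0 and 0.008, its tip in the near cheek or just in the lug. It slides captive in the fork, stiffly (about 2 N of friction), and stays where it is left.
- tin: Bystander: closed steel tin, 60 mm across, 75 mm high. Origin: centre of its underside.
- screwdriver: Bystander: screwdriver lying on the bench, along its x. Origin: on the bench under the tool.
- sanding_block: Bystander: cork sanding block 90 x 55 x 32 mm. Origin: centre of its underside.
Not all that is in view belongs to the job. Several things have the shape of the fork; the one meant has the colours described above. What is shaped like the mould_base but black is not meant.

How it is judged:
On the way:
1. the pin is fully home through the lug while the lid still lies on the lower half (value of joint pin above 0.036 m and height (world z) of lid below 0.036 m and horizontal distance between fork and lid below 0.006 m), for 0.2 s.
At the end, for the whole second after the job is handed in: The program ends holding: the pin is home (within 4 mm), the fingers hold the fork, and the lid hangs from it 65 to 155 mm above where it lay, within 50 mm sideways of the lower half's middle, tilted less than 8 degrees and at rest, touched by neither the robot nor the lower half (value of joint pin above 0.035 m and height (world z) of lid between 0.095 and 0.185 m and horizontal distance between lid and mould_base below 0.05 m and angle between lid's own z axis and vertical below 0.14 rad and linear speed of lid below 0.03 m/s and angular speed of lid below 0.2 rad/s and contact force between the fingers and fork above 2 N and contact force between each of the arm, the fingers and lid below 0.5 N and contact force between lid and mould_base below 0.2 N); the arm keeps its last pose, push and grip.
It fails at once if the lid is tipped by more than 17 degrees (angle between lid's own z axis and vertical above 0.3 rad).
It fails at once if a bystander is moved by more than 3 cm (distance of any of tin, screwdriver, sanding_block from where it was at the start of the episode above 0.03 m).
It also fails if it takes over 45 s, if anything falls off the work surface, if the arm or the gripper's body presses on something with over 40 N, if the wrist force passes 120 N, or if a joint passes its speed limit or range.

## Working session

There is one attempt and no reset: what is moved stays moved. The work goes in short steps, Python scripts to look and compute and a shell command to move; the robot and the scene stay as the last step left them, time stands still between calls to the robot, and variables do not carry over. Pictures are saved under pics/ and viewed, at most 10 in all, crops included, and the job is handed in when it is done.

```bash
mkdir -p pics
cat > h.py <<'E'
import numpy as np, cv2
from bench import ctrl
from scipy.spatial.transform import Rotation as R
def cloud(im):
    d=im["depth"];K=np.array(im["camera_matrix"]);h,w=d.shape
    u,v=np.meshgrid(np.arange(w),np.arange(h))
    p=cv2.undistortPoints(np.stack([u,v],-1).reshape(-1,1,2).astype(float),K,np.array(im["dist_coeffs"])).reshape(h,w,2)
    P=np.stack([p[...,0]*d,-p[...,1]*d,-d,np.ones_like(d)],-1)
    W=P@np.array(im["extrinsics"]).T
    W=W[...,:3]; W[d==0]=np.nan
    return W
def save(im,n): cv2.imwrite(f"pics/{n}.png",im["color"][...,::-1])
E
python3 - <<'E'
from h import *
s=ctrl.get_state();print(s)
for c in("top","side"):
    im=ctrl.get_image(c);save(im,c+"0");W=cloud(im);np.savez(c+"0.npz",W=W,c=im["color"])
    print(c,np.round(im["extrinsics"],3).tolist())
    for q in("fork","mould_base","lid","pin_head","fork_grip","tin","screwdriver","sanding_block"):
        for r in ctrl.outline_of(q,c):
            m=r["mask"]; print(q,round(r["confidence"],2),np.round(r["bbox"]).tolist(),np.round(np.nanmedian(W[m],0),3))
E
```

```text
{'time': 0.0, 'joint_positions': array([-1.32891038,  0.32182178, -0.07008015,  1.45169296,  0.02260146,
        1.37078867, -0.05690722]), 'qd': array([-0.00099662,  0.0012847 , -0.00168312,  0.00071144,  0.00012467,
        0.0011918 , -0.00079397]), 'joint_torque': array([ 5.13352497e-04, -4.91285312e+01, -4.03651586e-01, -3.12528241e+01,
       -6.38721278e-02,  4.38306481e-02,  1.87451633e-04]), 'position': array([0.14671321, 0.63267277, 0.23245323]), 'tool_rot': array([-3.56988071e-01, -3.12112466e+00,  3.01625032e-03]), 'ft_force': array([-0.43720689, -0.13096194,  0.08590547]), 'torque': array([ 0.01497346, -0.04749517,  0.03679947]), 'grip_force': 0.0, 'grip_width': 0.9984240017227605}
top [[0.021, 0.991, -0.13, 0.44], [-1.0, 0.02, -0.011, 0.022], [-0.009, 0.13, 0.991, 1.058], [0.0, 0.0, 0.0, 1.0]]
fork 0.94 [294.0, 236.0, 41.0, 32.0] [ 0.512 -0.003  0.097]
fork 0.74 [191.0, 237.0, 46.0, 25.0] [0.513 0.223 0.047]
fork 0.62 [273.0, 154.0, 30.0, 45.0] [0.672 0.047 0.047]
mould_base 0.75 [174.0, 139.0, 92.0, 100.0] [0.718 0.263 0.029]
mould_base 0.6 [301.0, 243.0, 98.0, 96.0] [
[... 1115 characters left out ...]
0.714 0.268 0.027]
mould_base 0.74 [328.0, 250.0, 100.0, 49.0] [0.49  0.043 0.022]
lid 0.62 [332.0, 232.0, 88.0, 54.0] [0.494 0.017 0.05 ]
pin_head 0.58 [285.0, 292.0, 2.0, 8.0] [0.538 0.178 0.029]
pin_head 0.47 [314.0, 223.0, 16.0, 14.0] [0.53  0.03  0.076]
fork_grip 0.84 [238.0, 228.0, 42.0, 37.0] [0.671 0.051 0.046]
fork_grip 0.73 [293.0, 311.0, 20.0, 54.0] [0.504 0.245 0.045]
fork_grip 0.6 [324.0, 209.0, 40.0, 46.0] [0.508 0.002 0.087]
tin 0.6 [383.0, 203.0, 27.0, 42.0] [ 0.405 -0.115  0.053]
screwdriver 0.79 [390.0, 277.0, 82.0, 44.0] [0.343 0.055 0.02 ]
sanding_block 0.71 [294.0, 202.0, 45.0, 31.0] [ 0.612 -0.097  0.03 ]
sanding_block 0.54 [315.0, 224.0, 22.0, 16.0] [0.53  0.03  0.075]
```

Run:
```python
import cv2,numpy as np
t=cv2.imread("pics/top0.png");s=cv2.imread("pics/side0.png")
a=cv2.resize(t[170:320,225:400],(700,600),interpolation=2);cv2.imwrite("pics/c1.png",np.vstack([cv2.resize(t[130:330,160:400],(720,600))])); cv2.imwrite("pics/c2.png",cv2.resize(s[160:340,200:440],(800,600),interpolation=2))
d=np.load("top0.npz");W=d["W"]
c=np.array([.51,-.003])
near=np.linalg.norm(W[...,:2]-c,axis=-1)<.12
for n,lo,hi in(("lidtop",.045,.056),("bridge",.09,.102),("grip",.115,.14),("pinish",.065,.088)):
    m=near&(W[...,2]>lo)&(W[...,2]<hi)
    p=W[m][:,:2].astype(np.float32);print(n,len(p),W[m].mean(0).round(4),cv2.minAreaRect(p))
```

```text
lidtop 3581 [ 0.5058 -0.0112  0.0508] ((0.5079960823059082, -0.00923071801662445), (0.151290625333786, 0.11138688027858734), 56.18867111206055)
bridge 202 [ 0.5065 -0.0095  0.0968] ((0.5078356266021729, -0.010275222361087799), (0.03956877067685127, 0.03389754146337509), 56.1407585144043)
grip 170 [ 0.5076 -0.0099  0.1264] ((0.5077089071273804, -0.010204629972577095), (0.039401691406965256, 0.014349794015288353), 56.972686767578125)
pinish 157 [0.5281 0.0235 0.0782] ((0.5143146514892578, 0.010142102837562561), (0.08358895033597946, 0.020443666726350784), 46.50932693481445)
```

View pics/c1.png

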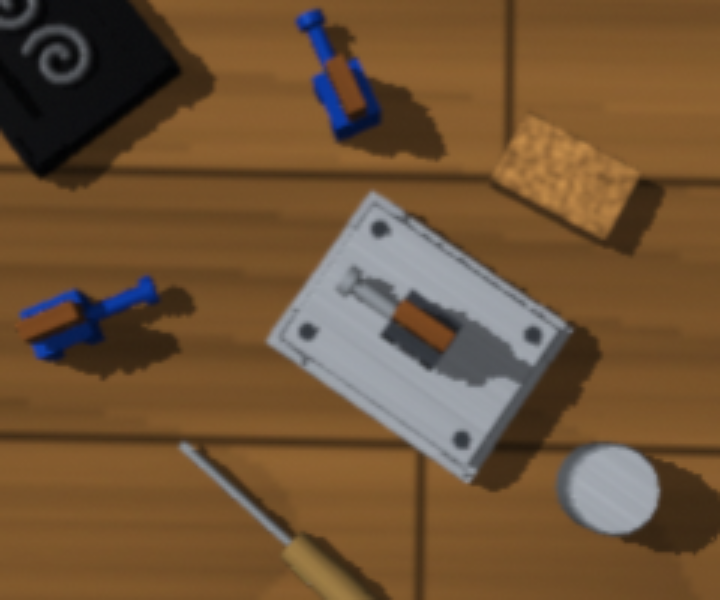

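View pics/c2.png

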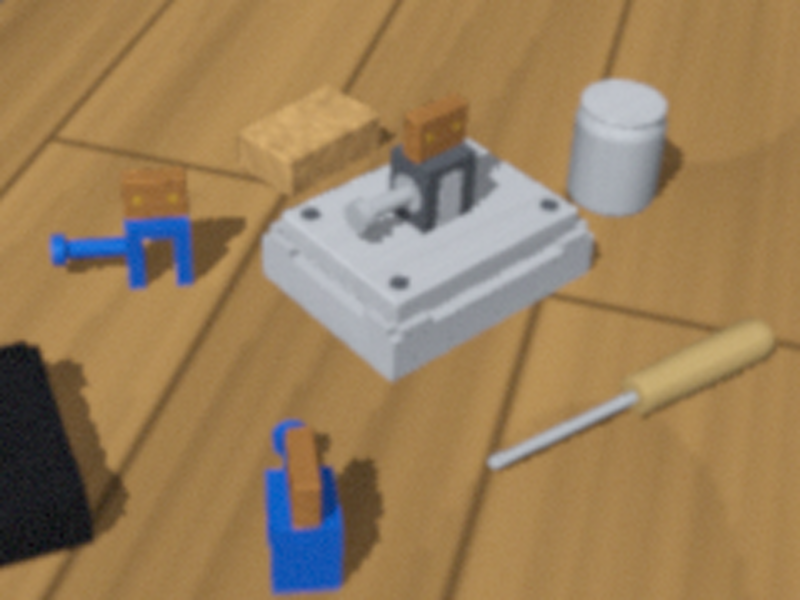

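The top view shows the steel fork with the wooden grip at about (425,325) in the crop, and its pin head up-left at (350,280). The blue forks and the black mould are look-alikes. Next I'll measure the pin and work out the moves.

```bash
cat >> h.py <<'E'
F=np.array([.5078,-.0101]);YAW=np.radians(56.3);U=np.array([np.cos(YAW),np.sin(YAW)]);V=np.array([U[1],-U[0]])  # fork y, fork x
def plan(a,b,z):   # tcp target at fork-frame (x=a,y=b), world z; tool x = fork +y
    s=ctrl.get_state();r=R.from_rotvec(s["tool_rot"])
    t=np.r_[F+a*V+b*U,z]
    G=R.from_matrix(np.c_[np.r_[U,0],np.r_[V,0],[0,0,-1]])
    print("t",round(s["time"],2),"pos",s["position"].round(4),"goal",t.round(4),"dist mm",(1e3*r.inv().apply(t-s["position"])).round(1),
     "slide",(r.inv().apply(t-s["position"])/.25).round(3),"ang",((r.inv()*G).as_rotvec(degrees=True)/30).round(3),"F",s["ft_force"].round(1),"grip",s["grip_width"],s["grip_force"],"q7",s["joint_positions"][6])
E
python3 - <<'E'
from h import *
for c in("top","side"):
    W=np.load(c+"0.npz")["W"];d=W[...,:2]-F;y=d@U;x=d@V
    m=(abs(x)<.014)&(y>.022)&(y<.09)&(W[...,2]>.058)&(W[...,2]<.09)
    h=m&(y>.045);print(c,h.sum(),"y range",np.percentile(y[m],[1,50,99]).round(4),"head x,z",x[h].mean().round(4),np.percentile(W[h][:,2],[2,98]).round(4))
plan(0,.1,.18)
E
```

```text
top 68 y range [0.0224 0.0443 0.0609] head x,z -0.0003 [0.0738 0.084 ]
side 86 y range [0.0232 0.0522 0.0597] head x,z -0.0025 [0.0635 0.0823]
t 0.9 pos [0.1468 0.6332 0.2336] goal [0.5633 0.0731 0.18  ] dist mm [-532.2 -451.6   53.6] slide [-2.129 -1.807  0.214] ang [ 0.    -0.     3.688] F [ 0.3 -1.   1.2] grip 0.999281547790925 0.0 q7 -0.056868007518033475
```

```bash
R1='{"slide":[-0.8,-0.68,0],"angular":[0,0,1],"claw":-1}'
python3 -m inch '[{"slide":[-0.2,-0.17,0],"angular":[0,0,0.25],"claw":-1},{"slide":[-0.4,-0.34,0],"angular":[0,0,0.5],"claw":-1},{"slide":[-0.6,-0.51,0],"angular":[0,0,0.75],"claw":-1},{"slide":[-0.8,-0.68,0],"angular":[0,0,1],"claw":-1},{"slide":[-0.8,-0.68,0],"angular":[0,0,1],"claw":-1},{"slide":[-0.8,-0.68,0],"angular":[0,0,1],"claw":-1},{"slide":[-0.8,-0.68,0],"angular":[0,0,1],"claw":-1}]' 20
python3 -c "
from h import *
plan(0,.1,.18)"
```

```text
time: 1.6
position: [0.3052, 0.4206, 0.2341]
tool_rot: [1.16, 2.919, 0.002]
ft_force: [-1.0, 0.6, 0.5]
grip_width: 0.447
grip_force: 0.0
t 1.6 pos [0.3052 0.4206 0.2341] goal [0.5633 0.0731 0.18  ] dist mm [-426.2  -75.7   54. ] slide [-1.705 -0.303  0.216] ang [ 2.000e-03 -2.000e-03  2.679e+00] F [-1.   0.6  0.5] grip 0.44727643783339366 0.0 q7 -0.1749827806880777
```

```bash
python3 -m inch '[{"slide":[-0.2,-0.04,0],"angular":[0,0,0.25],"claw":-1},{"slide":[-0.4,-0.08,0],"angular":[0,0,0.5],"claw":-1},{"slide":[-0.6,-0.12,0],"angular":[0,0,0.75],"claw":-1},{"slide":[-0.8,-0.15,0],"angular":[0,0,1],"claw":-1},{"slide":[-0.9,-0.16,0],"angular":[0,0,1],"claw":-1},{"slide":[-0.9,-0.16,0],"angular":[0,0,1],"claw":-1},{"slide":[-0.9,-0.16,0],"angular":[0,0,1],"claw":-1}]' 20
python3 -c "
from h import *
plan(0,.1,.18)"
```

```text
time: 2.3
position: [0.4398, 0.2417, 0.2335]
tool_rot: [-1.867, -2.526, -0.001]
ft_force: [-0.2, 0.7, -0.2]
grip_width: 0.005
grip_force: 0.0
t 2.3 pos [0.4398 0.2417 0.2335] goal [0.5633 0.0731 0.18  ] dist mm [-197.4   68.6   53.3] slide [-0.79   0.275  0.213] ang [-1.000e-03 -2.000e-03  1.692e+00] F [-0.2  0.7 -0.2] grip 0.004789067027623474 0.0 q7 -0.2560267654602008
```

```bash
python3 -m inch '[{"slide":[-0.2,0.07,0],"angular":[0,0,0.25],"claw":-1},{"slide":[-0.4,0.14,0],"angular":[0,0,0.5],"claw":-1},{"slide":[-0.6,0.21,0.05],"angular":[0,0,0.75],"claw":-1},{"slide":[-0.79,0.275,0.1],"angular":[0,0,1],"claw":-1},{"slide":[-0.79,0.275,0.213],"angular":[0,0,1],"claw":-1},{"slide":[-0.79,0.275,0.213],"angular":[0,0,1],"claw":-1}]' 20
python3 -m inch '[{"slide":[0,0,0],"angular":[0,0,0.25],"claw":-1},{"slide":[0,0,0],"angular":[0,0,0.5],"claw":-1},{"slide":[0,0,0],"angular":[0,0,0.69],"claw":-1},{"slide":[0,0,0],"angular":[0,0,0.69],"claw":-1},{"slide":[0,0,0],"angular":[0,0,0.69],"claw":-1}]' 20
python3 -c "
from h import *
plan(0,.1,.077)"
```

```text
time: 2.9
position: [0.5619, 0.071, 0.1762]
tool_rot: [-2.458, -1.953, 0.011]
ft_force: [-1.0, -0.5, -1.5]
grip_width: 0.011
grip_force: 0.0
time: 3.4
position: [0.5635, 0.0737, 0.1808]
tool_rot: [-2.765, -1.49, -0.001]
ft_force: [0.2, 0.3, -1.0]
grip_width: 0.009
grip_force: 0.0
t 3.4 pos [0.5635 0.0737 0.1808] goal [0.5633 0.0731 0.077 ] dist mm [ -0.7   0.3 103.8] slide [-0.003  0.001  0.415] ang [-0.001 -0.002  0.011] F [ 0.2  0.3 -1. ] grip 0.008995350586379867 0.0 q7 -0.6598480660830213
```

```bash
python3 -m inch '[{"slide":[0,0,0.15],"angular":[0,0,0.01],"claw":-1},{"slide":[0,0,0.3],"angular":[0,0,0.01],"claw":-1},{"slide":[0,0,0.38],"angular":[0,0,0.01],"claw":-1},{"slide":[-0.003,0,0.415],"angular":[0,0,0.01],"claw":-1},{"slide":[-0.003,0,0.415],"angular":[0,0,0.01],"claw":-1},{"slide":[-0.003,0,0.415],"angular":[0,0,0.01],"claw":-1}]'
python3 - <<'E'
from h import *
plan(0,.07,.077)
im=ctrl.get_image("side");cv2.imwrite("pics/s1.png",cv2.resize(im["color"][140:290,230:430,::-1],(800,600),interpolation=2))
E
```

```text
time: 4.0
position: [0.5642, 0.0707, 0.0778]
tool_rot: [2.773, 1.475, 0.003]
ft_force: [0.6, -0.2, -0.5]
grip_width: 0.009
grip_force: 0.0
t 4.0 pos [0.5642 0.0707 0.0778] goal [0.5466 0.0481 0.077 ] dist mm [-28.5  -2.    0.8] slide [-0.114 -0.008  0.003] ang [ 0.002 -0.003 -0.01 ] F [ 0.6 -0.2 -0.5] grip 0.00860026796900683 0.0 q7 -0.607219871839095
```

View pics/s1.png

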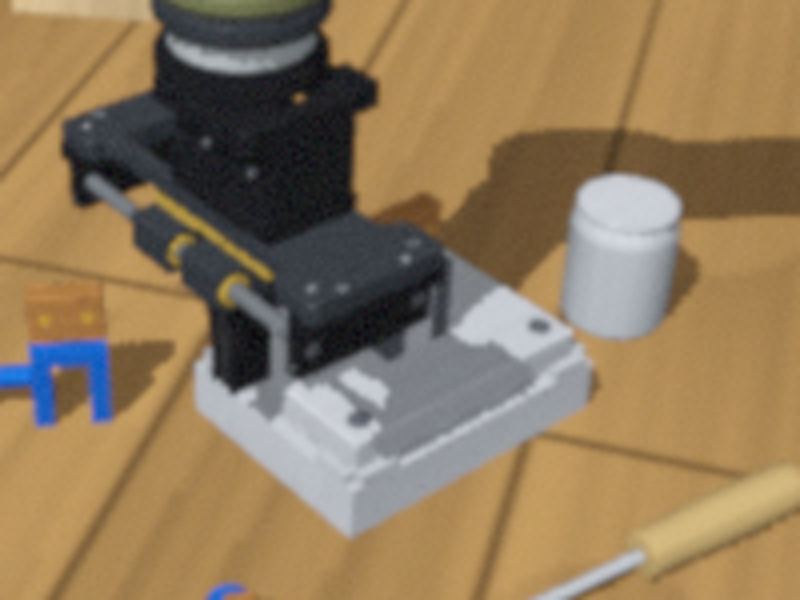

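The closed fingers are down on the outer side of the pin head, around pixel (385,345), and the body is clear of everything. I'll push in stages along -x of the tool.

```bash
python3 -m inch '[{"slide":[-0.03,0,0],"angular":[0,0,0],"claw":-1},{"slide":[-0.06,0,0],"angular":[0,0,0],"claw":-1},{"slide":[-0.09,0,0],"angular":[0,0,0],"claw":-1},{"slide":[-0.11,0,0],"angular":[0,0,0],"claw":-1},{"slide":[-0.11,0,0],"angular":[0,0,0],"claw":-1},{"slide":[-0.11,0,0],"angular":[0,0,0],"claw":-1}]'
python3 -c "
from h import *
plan(0,.05,.077)"
```

```text
time: 4.65
position: [0.5478, 0.0473, 0.0766]
tool_rot: [-2.774, -1.473, -0.0]
ft_force: [0.8, 0.1, 0.3]
grip_width: 0.007
grip_force: 0.0
t 4.65 pos [0.5478 0.0473 0.0766] goal [0.5355 0.0315 0.077 ] dist mm [-20.   -1.3  -0.4] slide [-0.08  -0.005 -0.001] ang [-0.    -0.    -0.012] F [0.8 0.1 0.3] grip 0.006501912210648629 0.0 q7 -0.582341461321611
```

```bash
python3 -m inch '[{"slide":[-0.02,-0.004,0],"angular":[0,0,0],"claw":-1},{"slide":[-0.04,-0.004,0],"angular":[0,0,0],"claw":-1},{"slide":[-0.06,-0.004,0],"angular":[0,0,0],"claw":-1},{"slide":[-0.08,-0.004,0],"angular":[0,0,0],"claw":-1},{"slide":[-0.08,-0.004,0],"angular":[0,0,0],"claw":-1}]'
python3 -c "
from h import *
plan(0,.04,.077)"
```

```text
time: 5.15
position: [0.5353, 0.0303, 0.0766]
tool_rot: [-2.775, -1.472, 0.001]
ft_force: [1.2, -0.1, -0.8]
grip_width: 0.003
grip_force: 0.0
t 5.15 pos [0.5353 0.0303 0.0766] goal [0.53   0.0232 0.077 ] dist mm [-8.9 -0.4 -0.4] slide [-0.036 -0.002 -0.002] ang [-0.001  0.001 -0.014] F [ 1.2 -0.1 -0.8] grip 0.003305101120496649 0.0 q7 -0.5652648232638287
```

```bash
python3 -m inch '[{"slide":[-0.012,0,0],"angular":[0,0,0],"claw":-1},{"slide":[-0.024,0,0],"angular":[0,0,0],"claw":-1},{"slide":[-0.032,0,0],"angular":[0,0,0],"claw":-1},{"slide":[-0.032,0,0],"angular":[0,0,0],"claw":-1}]'
python3 - <<'E'
from h import *
for c in("side","top"):
    im=ctrl.get_image(c);W=cloud(im)
    d=W[...,:2]-F;y=d@U;x=d@V
    m=(abs(x)<.02)&(abs(y)<.03)&(W[...,2]>.09)&(W[...,2]<.13);print(c,m.sum(),x[m].mean() if m.any() else 0,y[m].mean() if m.any() else 0)
    if c=="side":cv2.imwrite("pics/s2.png",cv2.resize(im["color"][180:255,280:380,::-1],(800,600),interpolation=2))
plan(0,.035,.077)
E
```

```text
time: 5.55
position: [0.5312, 0.0243, 0.0766]
tool_rot: [2.775, 1.473, -0.0]
ft_force: [1.2, 0.5, -0.7]
grip_width: 0.003
grip_force: 0.4
side 13 -0.005521630906258663 0.01296667345093289
top 0 0 0
t 5.65 pos [0.5312 0.0243 0.0765] goal [0.5272 0.019  0.077 ] dist mm [-6.6 -0.3 -0.5] slide [-0.026 -0.001 -0.002] ang [-0.     0.001 -0.012] F [ 0.3 -0.  -0. ] grip 0.001163016511558173 0.22095801774412394 q7 -0.557703035739601
```

View pics/s2.png

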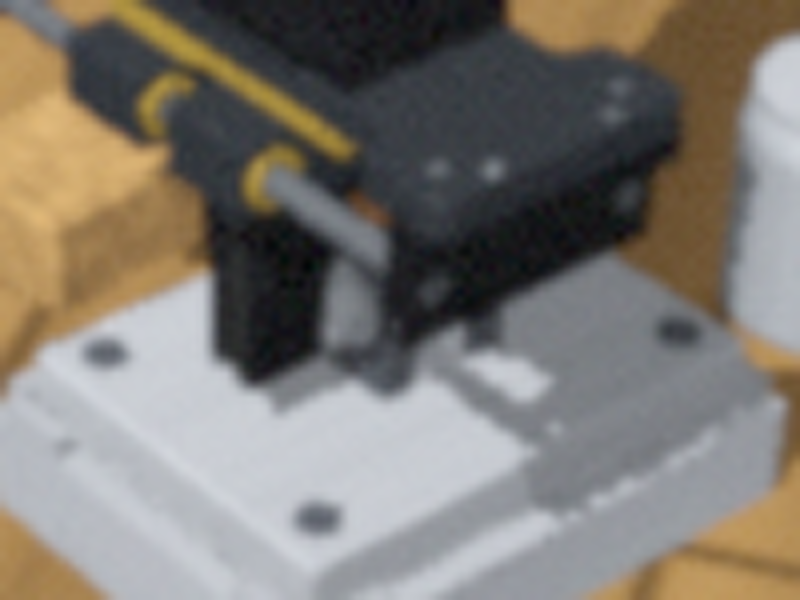

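The finger block, around (260,320), bears on the light pin head at (350,300), which is close to the dark near cheek at (385,360). The fork is still upright, so I'll keep going until the force rises.

```bash
python3 -m inch '[{"slide":[-0.012,0,0],"angular":[0,0,0],"claw":-1},{"slide":[-0.02,0,0],"angular":[0,0,0],"claw":-1},{"slide":[-0.02,0,0],"angular":[0,0,0],"claw":-1}]'
python3 -m inch '[{"slide":[-0.008,0,0],"angular":[0,0,0],"claw":-1},{"slide":[-0.016,0,0],"angular":[0,0,0],"claw":-1},{"slide":[-0.016,0,0],"angular":[0,0,0],"claw":-1}]'
python3 -c "
from h import *
plan(0,.03,.077)"
```

```text
time: 5.95
position: [0.5284, 0.0202, 0.0765]
tool_rot: [2.775, 1.473, -0.0]
ft_force: [1.0, 0.7, -1.0]
grip_width: 0.006
grip_force: 0.5
time: 6.25
position: [0.5264, 0.0176, 0.0766]
tool_rot: [-2.774, -1.474, -0.001]
ft_force: [3.2, 2.2, -1.4]
grip_width: 0.006
grip_force: 1.6
t 6.25 pos [0.5264 0.0176 0.0766] goal [0.5244 0.0149 0.077 ] dist mm [-3.3 -0.1 -0.4] slide [-0.013 -0.    -0.002] ang [-0.    -0.001 -0.011] F [ 3.2  2.2 -1.4] grip 0.005911545130927436 1.614447170868516 q7 -0.5487936538503745
```

```bash
python3 -m inch '[{"slide":[-0.008,0,0],"angular":[0,0,0],"claw":-1},{"slide":[-0.016,0,0],"angular":[0,0,0],"claw":-1},{"slide":[-0.016,0,0],"angular":[0,0,0],"claw":-1}]'
python3 -c "
from h import *
plan(0,.03,.077)"
```

```text
time: 6.55
position: [0.5259, 0.0171, 0.0774]
tool_rot: [-2.772, -1.475, -0.009]
ft_force: [5.9, 7.5, -1.8]
grip_width: 0.006
grip_force: 4.7
t 6.55 pos [0.5259 0.0171 0.0774] goal [0.5244 0.0149 0.077 ] dist mm [-2.7  0.   0.4] slide [-0.011  0.     0.001] ang [ 0.002 -0.011 -0.009] F [ 5.9  7.5 -1.8] grip 0.005815700432797204 4.70036119222641 q7 -0.5448211151443254
```

Firm stop at 9.5 N, which means the pin is home. Next I'll back off, rise and check.

```bash
python3 -m inch '[{"slide":[0.06,0,0],"angular":[0,0,0],"claw":-1},{"slide":[0.14,0,0],"angular":[0,0,0],"claw":-1},{"slide":[0.2,0,-0.15],"angular":[0,0,0],"claw":-1},{"slide":[0.3,0,-0.35],"angular":[0,0,0],"claw":0},{"slide":[0.48,0,-0.48],"angular":[0,0,0],"claw":0},{"slide":[0.6,0,-0.48],"angular":[0,0,0],"claw":0},{"slide":[0.6,0,-0.48],"angular":[0,0,0],"claw":0},{"slide":[0.6,0,-0.48],"angular":[0,0,0],"claw":0}]'
python3 - <<'E'
from h import *
for c in("top","side"):
    im=ctrl.get_image(c);W=cloud(im);d=W[...,:2]-F;y=d@U;x=d@V;z=W[...,2]
    near=(abs(x)<.1)&(abs(y)<.1)
    for n,lo,hi in(("lidtop",.045,.056),("bridge",.09,.102),("grip",.115,.14)):
        m=near&(z>lo)&(z<hi)
        if m.sum()>20: print(c,n,m.sum(),cv2.minAreaRect(np.c_[x[m],y[m]].astype(np.float32)),z[m].mean())
    m=(abs(x)<.014)&(y>.01)&(y<.09)&(z>.058)&(z<.088)
    print("pin y",np.percentile(y[m],[1,50,99]).round(4))
    if c=="side":cv2.imwrite("pics/s3.png",cv2.resize(im["color"][180:270,270:390,::-1],(800,600),interpolation=2))
E
```

```text
time: 7.35
position: [0.608, 0.1395, 0.1955]
tool_rot: [2.772, 1.477, -0.004]
ft_force: [0.4, 0.4, 0.4]
grip_width: 0.372
grip_force: 0.0
top lidtop 3666 ((-0.0007214248180389404, -0.0012995973229408264), (0.11109668016433716, 0.15135973691940308), 0.07581158727407455) 0.05084275330454747
top bridge 203 ((-0.0004855245351791382, -0.004108250141143799), (0.034221161156892776, 0.039743438363075256), 0.2736459970474243) 0.09685275450130457
top grip 170 ((-0.0006346064619719982, -0.004324989393353462), (0.039311982691287994, 0.014359830878674984), 89.9563980102539) 0.1263724490730668
pin y [0.0167 0.0203 0.0235]
side lidtop 1912 ((-0.0014579445123672485, -0.0034071654081344604), (0.1511194407939911, 0.11274793744087219), 89.82879638671875) 0.05011700916429319
side bridge 174 ((-0.001678362488746643, -0.005975106731057167), (0.04245578870177269, 0.034435976296663284), 89.80982208251953) 0.09578851585992376
side grip 159 ((-0.0015874779783189297, -0.005500771105289459), (0.01576225273311138, 0.041417255997657776), 0.22940722107887268) 0.12293774982643516
pin y [0.0119 0.0165 0.0228]
```

View pics/s3.png

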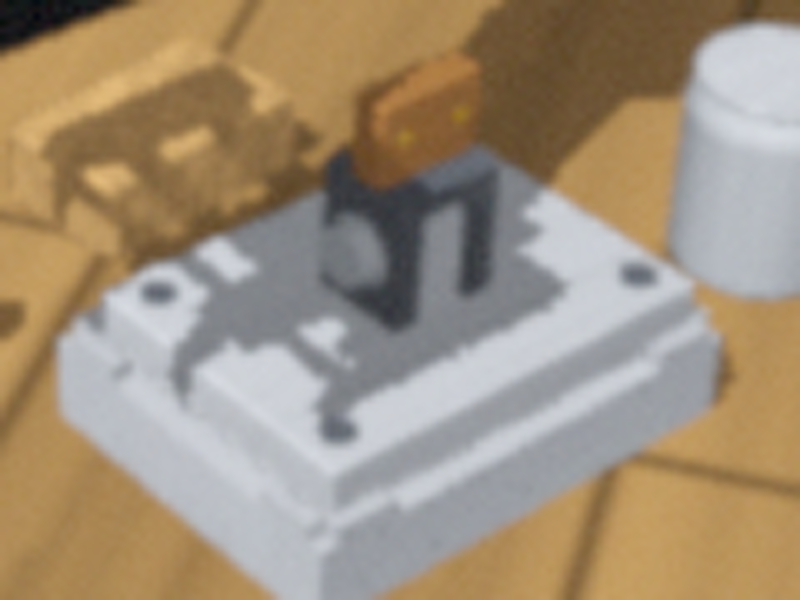

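The pin head lies flat against the near cheek at (350,250), measured at 27.7 mm from the fork's middle. The lid is flat in its seat. Now I'll grasp the grip.

```bash
python3 -c "
from h import *
plan(-.0007,-.0042,.109)"
```

```text
t 7.45 pos [0.6074 0.137  0.1954] goal [ 0.5049 -0.0132  0.109 ] dist mm [-181.6   -0.6   87. ] slide [-0.727 -0.002  0.348] ang [-0.001  0.006 -0.014] F [-0.4 -0.8  0.6] grip 0.4534835725207614 0.0 q7 -0.7284753863518967
```

```bash
python3 -m inch '[{"slide":[-0.2,0,0],"angular":[0,0.006,-0.01],"claw":0},{"slide":[-0.4,0,0],"angular":[0,0.006,-0.01],"claw":0},{"slide":[-0.6,0,0],"angular":[0,0.006,-0.01],"claw":0},{"slide":[-0.727,-0.002,0],"angular":[0,0.006,-0.01],"claw":0},{"slide":[-0.727,-0.002,0],"angular":[0,0.006,-0.01],"claw":0},{"slide":[-0.727,-0.002,0.04],"angular":[0,0.006,-0.01],"claw":0}]'
python3 -c "
from h import *
plan(-.0007,-.0042,.109)"
```

```text
time: 8.05
position: [0.5062, -0.0132, 0.1873]
tool_rot: [-2.771, -1.476, -0.01]
ft_force: [0.6, 0.2, 0.4]
grip_width: 0.503
grip_force: 0.0
t 8.05 pos [ 0.5062 -0.0132  0.1873] goal [ 0.5049 -0.0132  0.109 ] dist mm [-1.2 -1.1 78.3] slide [-0.005 -0.004  0.313] ang [ 0.002 -0.012 -0.007] F [0.6 0.2 0.4] grip 0.5029219849006751 0.0 q7 -0.5892463855709404
```

```bash
python3 -m inch '[{"slide":[-0.002,-0.003,0.1],"angular":[0,-0.008,-0.007],"claw":0},{"slide":[-0.003,-0.003,0.2],"angular":[0,-0.008,-0.007],"claw":0},{"slide":[-0.003,-0.003,0.26],"angular":[0,-0.008,-0.007],"claw":0},{"slide":[-0.003,-0.003,0.3],"angular":[0,-0.008,-0.007],"claw":0},{"slide":[-0.003,-0.003,0.313],"angular":[0,-0.008,-0.007],"claw":0},{"slide":[-0.003,-0.003,0.313],"angular":[0,-0.008,-0.007],"claw":0}]'
python3 -c "
from h import *
plan(-.0007,-.0042,.109)"
```

```text
time: 8.65
position: [0.505, -0.0118, 0.1079]
tool_rot: [2.767, 1.486, -0.003]
ft_force: [-0.7, 0.8, -0.3]
grip_width: 0.5
grip_force: 0.0
t 8.65 pos [ 0.505  -0.0118  0.1079] goal [ 0.5049 -0.0132  0.109 ] dist mm [-1.2  0.6 -1.1] slide [-0.005  0.003 -0.004] ang [-0.001  0.004  0.006] F [-0.7  0.8 -0.3] grip 0.5001251103165207 0.0 q7 -0.5333128765531945
```

```bash
python3 -m inch '[{"slide":[-0.003,0.002,-0.004],"angular":[0,0.004,0.006],"claw":-0.5},{"slide":[-0.003,0.002,-0.004],"angular":[0,0.004,0.006],"claw":-0.7},{"slide":[-0.003,0.002,-0.004],"angular":[0,0.004,0.006],"claw":-1},{"slide":[-0.003,0.002,-0.004],"angular":[0,0.004,0.006],"claw":-1},{"slide":[-0.003,0.002,-0.004],"angular":[0,0.004,0.006],"claw":-1},{"slide":[-0.003,0.002,-0.004],"angular":[0,0.004,0.006],"claw":-1},{"slide":[-0.003,0.002,-0.004],"angular":[0,0.004,0.006],"claw":-1}]' 45
python3 -m inch '[{"slide":[0,0,-0.01],"angular":[0,0,0],"claw":-1},{"slide":[0,0,-0.02],"angular":[0,0,0],"claw":-1},{"slide":[0,0,-0.03],"angular":[0,0,0],"claw":-1},{"slide":[0,0,-0.04],"angular":[0,0,0],"claw":-1},{"slide":[0,0,-0.05],"angular":[0,0,0],"claw":-1},{"slide":[0,0,-0.06],"angular":[0,0,0],"claw":-1},{"slide":[0,0,-0.06],"angular":[0,0,0],"claw":-1}]'
```

```text
time: 9.35
position: [0.5052, -0.013, 0.1095]
tool_rot: [-2.77, -1.481, -0.002]
ft_force: [0.2, -0.5, 1.7]
grip_width: 0.157
grip_force: 45.0
time: 10.05
position: [0.5052, -0.0132, 0.1247]
tool_rot: [-2.77, -1.481, -0.002]
ft_force: [-0.4, -0.2, -6.3]
grip_width: 0.159
grip_force: 45.0
```

The wrist now carries about 8 N, which is fork plus lid. I'll keep lifting slowly.

```bash
python3 -m inch '[{"slide":[0,0,-0.02],"angular":[0,0,0],"claw":-1},{"slide":[0,0,-0.045],"angular":[0,0,0],"claw":-1},{"slide":[0,0,-0.07],"angular":[0,0,0],"claw":-1},{"slide":[0,0,-0.095],"angular":[0,0,0],"claw":-1},{"slide":[0,0,-0.12],"angular":[0,0,0],"claw":-1},{"slide":[0,0,-0.145],"angular":[0,0,0],"claw":-1},{"slide":[0,0,-0.165],"angular":[0,0,0],"claw":-1},{"slide":[0,0,-0.175],"angular":[0,0,0],"claw":-1},{"slide":[0,0,-0.18],"angular":[0,0,0],"claw":-1}]'
python3 -m inch '[{"slide":[0,0,-0.02],"angular":[0,0,0],"claw":-1},{"slide":[0,0,-0.045],"angular":[0,0,0],"claw":-1},{"slide":[0,0,-0.07],"angular":[0,0,0],"claw":-1},{"slide":[0,0,-0.095],"angular":[0,0,0],"claw":-1},{"slide":[0,0,-0.12],"angular":[0,0,0],"claw":-1},{"slide":[0,0,-0.14],"angular":[0,0,0],"claw":-1},{"slide":[0,0,-0.152],"angular":[0,0,0],"claw":-1},{"slide":[0,0,-0.16],"angular":[0,0,0],"claw":-1},{"slide":[0,0,-0.164],"angular":[0,0,0],"claw":-1},{"slide":[0,0,-0.164],"angular":[0,0,0],"claw":-1}]'
python3 -m inch '[{"slide":[0,0,0],"angular":[0,0,0],"claw":-1},{"slide":[0,0,0],"angular":[0,0,0],"claw":-1},{"slide":[0,0,0],"angular":[0,0,0],"claw":-1},{"slide":[0,0,0],"angular":[0,0,0],"claw":-1},{"slide":[0,0,0],"angular":[0,0,0],"claw":-1},{"slide":[0,0,0],"angular":[0,0,0],"claw":-1},{"slide":[0,0,0],"angular":[0,0,0],"claw":-1},{"slide":[0,0,0],"angular":[0,0,0],"claw":-1},{"slide":[0,0,0],"angular":[0,0,0],"claw":-1},{"slide":[0,0,0],"angular":[0,0,0],"claw":-1}]'
python3 - <<'E'
from h import *
def fit():
    im=ctrl.get_image("side");W=cloud(im);d=W[...,:2]-F;x=d@V;y=d@U;z=W[...,2]
    m=(abs(x)<.05)&(abs(y)<.065)&(z>.135)&(z<.162)&~((abs(x)<.025)&(abs(y)<.035))
    A=np.c_[x[m],y[m],np.ones(m.sum())]
    for _ in range(5):
        k=np.linalg.lstsq(A,z[m],rcond=None)[0];e=abs(z[m]-A@k);m[tuple(np.argwhere(m)[e>max(.003,2*e.std())].T)]=False;A=np.c_[x[m],y[m],np.ones(m.sum())]
    print(m.sum(),"slope deg",np.degrees(k[:2]).round(2),"z",k[2].round(4));return im
im=fit();fit();save(im,"s4");print(ctrl.get_state()["grip_force"])
E
```

```text
time: 10.95
position: [0.5051, -0.013, 0.1696]
tool_rot: [-2.77, -1.481, -0.002]
ft_force: [-0.3, 0.2, -7.4]
grip_width: 0.158
grip_force: 45.0
time: 11.95
position: [0.5049, -0.0131, 0.2102]
tool_rot: [-2.77, -1.481, -0.001]
ft_force: [-0.9, -0.1, -7.4]
grip_width: 0.16
grip_force: 45.0
time: 12.95
position: [0.505, -0.0131, 0.2103]
tool_rot: [-2.77, -1.481, -0.002]
ft_force: [1.0, -0.6, -7.1]
grip_width: 0.157
grip_force: 45.0
1033 slope deg [-2.03  0.17] z 0.1501
1013 slope deg [-2.18  0.13] z 0.1501
44.98267044313252
```

View pics/s4.png

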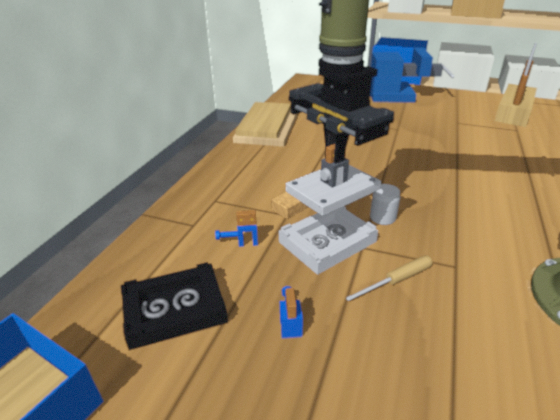

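The lid hangs at about (333,187), above the open lower half at (328,237). It sits about 100 mm up, tilted about 2° and steady, and the bystanders are in place.

```bash
python3 -c "
from bench import ctrl
print(ctrl.close_job())"
```

```text
the job is handed in; nothing more can be done
None
```

I pushed the pin home through the lug while the lid still lay on its lower half. The lid now hangs level and steady from the fork (about 2° tilt), about 100 mm above where it lay, and the job is handed in; no verdict came back.

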